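Lower the pour-over coffee stand by one notch

ROBOT

A 6-joint arm with a two-finger parallel gripper is mounted at the origin on a cart in front of the work surface, level with it; the furniture and walls round the work are solid. World frame = base frame: x ahead of the robot, y to its left, z up, the work surface at z = 0. Lengths are in m, angles in rad, forces in N, time in s.
With the tool pointing down it reaches from about 0.3 to 0.875 m from the base axis. Payload 6.4 kg.
Tool frame: the origin (TCP) lies at the very end of the fingers, on their centre line; the grasp point (between the pads) lies 19 mm behind it (arm.grip_depth is the z of the grasp point in the tool frame, in m); z points along the fingers, y is the line along which they close (so a half turn about z gives the same grasp; the last joint's range is limited). The gripper opens to 88 mm and grips with 3 to 60 N. Pads are 18 mm wide; open, the fingers measure 123 mm over their backs; the gripper's body (75 mm by 187 mm) begins 45 mm behind the grasp point.
Start: joints at [-1.496, 0.181, 1.607, -0, 1.354, -0.206], TCP at [0.159, -0.552, 0.239] pointing down, gripper open.
Joint ranges: [-2.99, 2.99], [-0.89, 2.07], [0.3, 2.58], [-1.14, 4.28], [0, 2.63], [-3.12, 3.12]. Speed limits (rad/s): [2.57, 2.57, 3.01, 3.14, 3.14, 3.14].

INTERFACE

Orientations are given as a 3x3 rotation matrix whose columns are the frame's x, y, z axes.
In Python, from rig import arm, imaging, job_done gives the robot as it stands (arm), with the cameras (imaging) and the job as plain functions.
- The arm moves only by the tool send_path, called after ">>>" by a JSON object that holds its "op" and its "data". Schema: {"type":"object","properties":{"segments":{"type":"array","items":{"type":"object","properties":{"tx":{"type":"number"},"ty":{"type":"number"},"tz":{"type":"number"},"wx":{"type":"number"},"wy":{"type":"number"},"wz":{"type":"number"}},"additionalProperties":false},"minItems":1,"maxItems":20},"jaw":{"type":"number"},"grip_n":{"type":"number"},"only":{"type":"string"},"quiet":{"type":"boolean"},"lines":{"type":"string"}},"required":["segments"],"additionalProperties":false}. segments is a list of rows, 1 to 20 of them, each an object with the fields tx, ty, tz (the shift in m), wx, wy, wz (a rotation vector in rad); a field left out counts as zero; each row shifts and turns the commanded pose from where the row before left it, along the tool's axes as they then stand; what a row does not reach is not made up. A row lasts 1/8 s, in which the tool goes at most 0.0625 m and 0.188 rad, less where a joint would pass 70% of its speed; a pose out of reach is approached as far as the arm can. jaw is the opening from 0.0 (shut) to 1.0 (fully open), set as the call begins (left out keeps the last). The fingers move at their own pace and stop on an object; grip_n is the grip in N (left out, the last holds). Time passes only in rows, so rows that do not move let the fingers close. The tool returns the time, the measured TCP pose, the force, the opening and the grip force at its end. only (a regular expression) keeps the lines of the reply that match it, lines (a string "A,B") keeps lines A to B, and quiet returns only ok. Input that does not fit is refused with a message, and nothing moves.
- arm.state(): the state, without advancing time (a new reading comes with each control period).
- imaging.snapshot(name): name is "side" or "top"; returns the picture (420x560x3 uint8, red, green, blue); there is no depth.
- imaging.camera_info(name): a dict with "intrinsics" (3x3 intrinsics, pixels), "eye" and "attitude" of the camera in the world. Camera axes: x right, y down, z forward; pixel columns grow to the right and rows downward; lengths in m; the calibration is good to about 2 mm. A picture is of the moment at which its call begins. camera_info takes no time and is no camera call.
- job_done(): hands the job in; it is judged then, once.
The state is a dict: "time_s": time; "joint_pos": joint angles; "joint_velocities": joint speeds; "effort": joint torques, N m; "tcp_pos": TCP position; "tcp_rot": TCP orientation; "force": force on the tool from outside, world axes, zero at the start; "moment": the same for the moment, N m; "finger_gap": opening from 0.0 (shut) to 1.0 (fully open); "grip_force": force on a finger pad.
Only numpy, scipy, OpenCV 4.12 (cv2) and the standard library are available. Lean on these libraries where they do the work, as an engineer would, in place of code of your own. Each camera call takes 0.05 s, during which the arm holds its last target. There are 200 camera calls.

TASK

The dripper on the telescoping coffee stand is too high above the blue cup: squeeze the red spring button on the stand's head to free the tube and start it downwards, then let the button go and slowly push the head down by its rubber top until it clicks into the next notch. Make sure that it is seated by pushing on until it bears a gentle 10 to 20 N without going lower, never more than 30 N, then let go. Do not lean on the white dripper, and leave the cup and the other things where they stand.

Things in the scene. Friction and masses are not known exactly. Their poses are not given: they have to be found in the camera images.
- stand: Fixed coffee stand: dark wooden base 100 (x) x 220 (y) x 10 mm, upright dark steel outer tube 33 mm thick, 137 mm high. Origin: underside of the base on the tube's axis; z up. Local -x is the red button's side, local +y the side to which the dripper's arm reaches (dripper axis and cork cup pad 115 mm out).
- cap_top (a point): Centre of the flat rubber top (34 x 30 mm, 6 mm thick) of the stand's head, on the tube's axis; at the start 276 mm above the worktop. The black head below it is 38 mm (stand x) by 34 mm (stand y) by 55 mm high. It moves straight down with the inner tube (23 mm thick) and is otherwise rigidly guided.
- button_face (a point): Centre of the outer face of the red button, 22 mm wide (stand y) and 24 mm high, on the head's local -x face, 26 mm below cap_top. Released, the face stands 30 mm from the tube's axis, so that button and the far face of the head (19 mm from the axis) measure 49 mm across; pressed fully 41 mm.
- head (a joint): Travel of the head down into the outer tube, m: 0 at the start in the top notch (2 mm of play), 0.077 at most. The next notch is hidden in the tube and differs from stand to stand: anywhere from 34 to 58 mm, with 2 to 3 mm of play; there is none below it. The tube slides stiffly (a push of 3 to 8 N), stays where left, and goes solid with the pin in a notch.
- button (a joint): Red button, m: 0 standing out, 0.008 pressed fully (spring 4 to 9 N). It draws a pin from the notches: pressed beyond 0.0065, the tube passes the notches freely. Let go between notches it stays part way, at 0.004 to 0.0065, the pin rubbing inside the tube, and springs back to 0 by itself when the pin falls into a notch.
- cap: The rubber top of the head (34 x 30 x 6 mm); origin at the centre of its underside.
- dripper: White ceramic dripper cone, 106 mm across and 89 mm high, fixed to the head's arm; origin on its axis, 14 mm below its rim, 115 mm from the tube's axis. Its rim is 47 mm below cap_top.
- coffee_cup: Blue cup, 70 x 95 x 70 mm with a handle, on the cork pad below the dripper; origin at the centre of its underside.
- red_cup: Red cup, 69 x 94 x 72 mm, bystander; origin at the centre of its underside.
- jam: Jam jar with red lid, 65 x 65 x 97 mm, bystander; origin at the centre of its underside.
- spice: Spice jar with black lid, 41 x 41 x 105 mm, bystander; origin at the centre of its underside.
- tin: Flat tin can, 86 x 86 x 40 mm, bystander; origin at the centre of its underside.

How it is judged:
On the way, in this order (a step that is already met when the one before it is completed fails the run):
1. the red button is squeezed in (value of joint button above 0.0065 m), for 0.1 s.
2. the head has left the top notch (value of joint head above 0.005 m), for 0.1 s.
3. the pin has clicked into the next notch and the rubber top is pushed solid against it (value of joint button below 0.002 m and value of joint head above 0.03 m and contact force between the fingers and cap above 8 N), for 0.1 s.
At the end, for the whole second after the job is handed in: The head stands 30 to 61 mm lower than the top notch, at rest, with the red button sprung fully out again (within 2 mm), which it can be only with the pin in the next notch (value of joint head between 0.03 and 0.061 m and value of joint button below 0.002 m and linear speed of cap below 0.01 m/s); the robot touches nothing.
It fails at once if the rubber top is pushed with more than 30 N (contact force between anything else and cap above 30 N).
It fails at once if the dripper is leaned on (more than 8 N) (contact force between anything else and dripper above 8 N).
It fails at once if the blue cup is moved by more than 15 mm (distance of coffee_cup from where it was at the start of the episode above 0.015 m).
It fails at once if a bystander is moved by more than 20 mm (distance of any of red_cup, jam, spice, tin from where it was at the start of the episode above 0.02 m).
It also fails if it takes over 40 s, if anything falls off the work surface, if the arm or the gripper's body presses on something with over 40 N, if the wrist force passes 120 N, or if a joint passes its speed limit or range.

## Working session

There is one attempt and no reset: what is moved stays moved. The work goes in short steps, Python scripts to look and compute and a tool call to move; the robot and the scene stay as the last step left them, time stands still between calls to the robot, and variables do not carry over. Pictures are saved under pics/ and viewed, at most 10 in all, crops included, and the job is handed in when it is done.

```bash
ls; mkdir -p pics
```

Run:
```python
from rig import arm, imaging, job_done
import cv2
for n in("side","top"):
    cv2.imwrite(f"pics/{n}0.png",imaging.snapshot(n)[:,:,::-1]); print(n,imaging.camera_info(n))
s=arm.state();print(s)
```

```text
pics
rig.py
side {'intrinsics': array([[471.79435592,   0.        , 280.91808568],
       [  0.        , 471.79435592, 202.46664882],
       [  0.        ,   0.        ,   1.        ]]), 'eye': array([ 0.32800966, -0.73500308,  0.62163086]), 'attitude': array([[ 0.97729926, -0.10343852,  0.18489627],
       [-0.21107849, -0.40032126,  0.89173357],
       [-0.0182217 , -0.91051818, -0.41306732]])}
top {'intrinsics': array([[510.92360165,   0.        , 279.46537831],
       [  0.        , 510.92360165, 221.97955762],
       [  0.        ,   0.        ,   1.        ]]), 'eye': array([0.23605628, 0.12680264, 1.2134764 ]), 'attitude': array([[ 0.34294042, -0.8918696 ,  0.29489062],
       [-0.93934584, -0.32405901,  0.11231714],
       [-0.00461028, -0.31552237, -0.94890694]])}
{'time_s': 0.1, 'joint_pos': array([-1.49625635e+00,  1.81476013e-01,  1.60785753e+00,  2.24131143e-05,
        1.35376826e+00, -2.06303784e-01]), 'joint_velocities': array([-0.0001676 , -0.00165515, -0.00311327, -0.00053058, -0.00039124,
       -0.00120039]), 'effort': array([ 3.66660515e-04, -4.34821200e+01, -3.42693615e+01,  7.02969683e-02,
        3.40689928e-02, -4.38575819e-05]), 'tcp_pos': array([ 0.15935794, -0.55200862,  0.2379194 ]), 'tcp_rot': array([[ 9.60823276e-01,  2.77161728e-01, -9.05614569e-05],
       [ 2.77161546e-01, -9.60822152e-01,  1.50659151e-03],
       [ 3.30556052e-04, -1.47266834e-03, -9.99998861e-01]]), 'force': array([-0.29480632, -0.08234121, -0.21248431]), 'moment': array([ 0.01217181, -0.02124896, -0.01218331]), 'grip_force': 0.0, 'finger_gap': 1.0006110752451722}
```

View pics/side0.png

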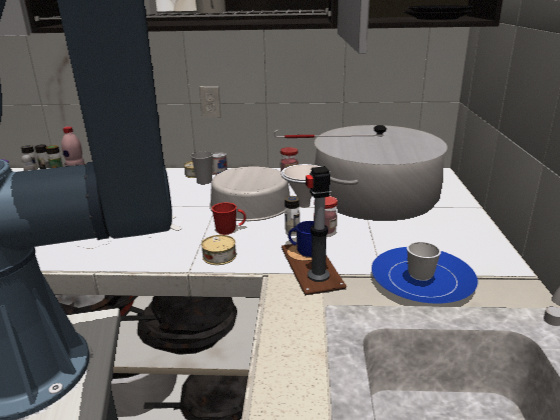

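View pics/top0.png

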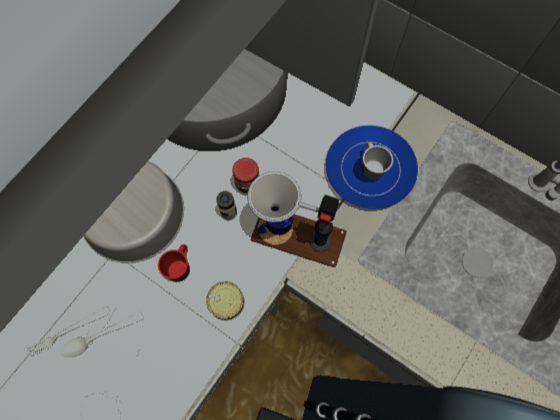

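Side view: the stand's head is at about (318,178) with the red button on its left at (311,181). Top view: cap at (328,204), button at (326,216), base corners around (250,240)–(345,238), dripper centre (274,195). Next: zoom both and measure.

Create h.py:
```python
import numpy as np,cv2
from rig import arm, imaging, job_done
def ray(n,u,v):
    c=imaging.camera_info(n);d=c["attitude"]@np.linalg.solve(c["intrinsics"],[u,v,1]);return c["eye"],d
def onz(n,u,v,z):
    e,d=ray(n,u,v);return e+d*(z-e[2])/d[2]
def proj(n,p):
    c=imaging.camera_info(n);q=c["intrinsics"]@(c["attitude"].T@(np.array(p)-c["eye"]));return q[:2]/q[2]
def tri(a,b):
    (e,d),(f,g)=ray("side",*a),ray("top",*b);t=np.linalg.lstsq(np.c_[d,-g],f-e,rcond=None)[0]
    p,q=e+d*t[0],f+g*t[1];return (p+q)/2,np.linalg.norm(p-q)
```

Run:
```python
from h import *
a=cv2.imread("pics/side0.png")[150:300,265:365];b=cv2.imread("pics/top0.png")[165:275,240:360]
cv2.imwrite("pics/z0.png",np.hstack([cv2.resize(a,(400,600),interpolation=cv2.INTER_CUBIC),cv2.copyMakeBorder(cv2.resize(b,(400,367),interpolation=cv2.INTER_CUBIC),0,233,0,0,cv2.BORDER_CONSTANT)]))
for n in("side","top"):
    im=cv2.imread(f"pics/{n}0.png").astype(int);B,G,R=im[...,0],im[...,1],im[...,2]
    m=((R>100)&(G<60)&(B<60)).astype(np.uint8)
    k,_,st,ce=cv2.connectedComponentsWithStats(m)
    print(n,[(st[i].tolist(),ce[i].round(1).tolist()) for i in range(1,k) if st[i,4]>15])
    m=((R>45)&(R<140)&(R>1.8*B)&(R>1.4*G)).astype(np.uint8)
    k,l,st,ce=cv2.connectedComponentsWithStats(m)
    for i in range(1,k):
        if st[i,4]>300: print(" base",st[i].tolist(),cv2.minAreaRect(np.argwhere(l==i)[:,::-1].astype(np.float32)))
```

```text
side [([285, 135, 29, 2, 38], [296.7, 135.2]), ([306, 175, 7, 7, 25], [309.2, 177.3]), ([212, 203, 24, 10, 162], [223.3, 207.9])]
 base [212, 203, 25, 32, 592] ((224.0, 218.5), (24.0, 31.0), -0.0)
 base [282, 245, 64, 49, 1004] ((313.5000305175781, 266.5), (64.8459701538086, 39.80200958251953), 63.43495178222656)
top [([233, 160, 25, 21, 298], [245.4, 169.6]), ([320, 214, 11, 7, 54], [325.0, 217.1]), ([160, 245, 28, 34, 349], [177.0, 266.2]), ([159, 251, 14, 12, 19], [164.2, 254.9])]
 base [252, 227, 94, 40, 1126] ((298.6792297363281, 235.37734985351562), (87.31822967529297, 37.41121292114258), 17.744670867919922)
 base [159, 245, 29, 35, 476] ((172.84518432617188, 262.33245849609375), (33.27237319946289, 28.427574157714844), 85.91438293457031)
```

View pics/z0.png

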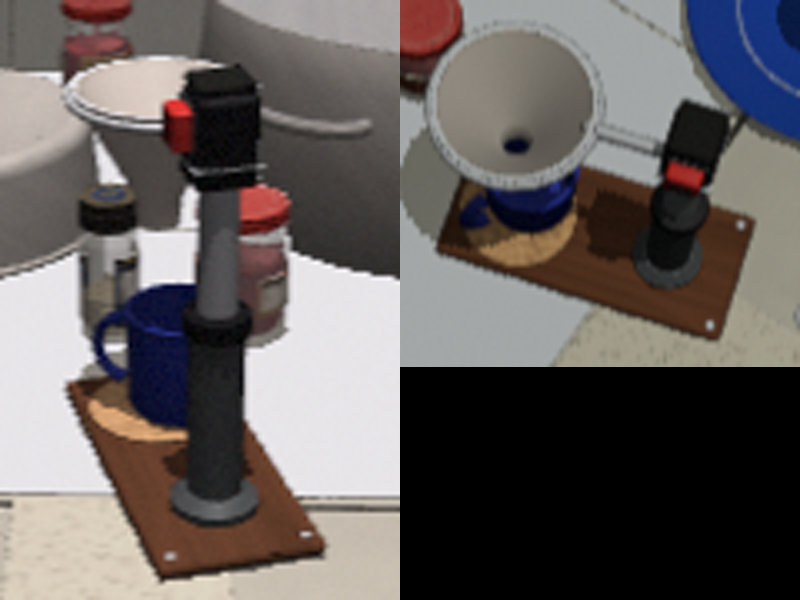

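Zoom (side, 4x): cap top around crop (222,82), button (178,126). In the top crop the base corners are at (752,218), (718,338), (438,250), the dripper rim is centred near (517,100), and the button is at (686,176).

Run:
```python
from h import *
T=lambda X,Y:(240+(X-400)*.3,165+Y*.3)
S=lambda X,Y:(265+X/4,150+Y/4)
c=[onz("top",*T(*p),.01)[:2] for p in((752,218),(718,338),(438,250))]
print("top corners",c)
c2=[onz("side",*S(*p),.01)[:2] for p in((325,547),(160,575),(67,385))]
print("side corners",c2)
for q in(c,c2):
    a=q[1]-q[2];b=q[0]-q[1]
    print(np.linalg.norm(a),np.linalg.norm(b),"yaw from long", np.degrees(np.arctan2(a[0],-a[1])),"short",np.degrees(np.arctan2(b[1],b[0])))
# white rim by ellipse (outer top rim), centre at z=.229
im=cv2.imread("pics/top0.png")
print("drip top",onz("top",*T(517,100),.229), "side rim",onz("side",*S(122,92),.229))
print("button tri",tri((309.2,177.3+1.5),(325,217.1)))
print("cap top tri",tri(S(222,82),T(700,128)), onz("side",*S(222,82),.276),onz("top",*T(700,128),.276))
```

```text
top corners [array([0.64521714, 0.10838086]), array([0.55008753, 0.10377125]), array([0.54275676, 0.31800616])]
side corners [array([0.64717867, 0.1016488 ]), array([0.55058847, 0.09772646]), array([0.54559743, 0.31496619])]
0.2143602944223972 0.09524122998000065 yaw from long 1.9598036521188096 short 2.7741591157288705
0.21729705554112144 0.09666980118890431 yaw from long 1.316128719896471 short 2.3253880468868275
drip top [0.59412374 0.27196503 0.229     ] side rim [0.5718475  0.26672016 0.229     ]
button tri (array([0.57475186, 0.15884543, 0.25519331]), np.float64(0.0009430005588406388))
cap top tri (array([0.59912403, 0.15807641, 0.27178687]), np.float64(0.000681023462269014)) [0.59626203 0.14757488 0.276     ] [0.59714016 0.15798118 0.276     ]
```

Run:
```python
from h import *
print("door",tri((365,50),(352,105)),tri((342,43),(375,-10)))
ax=np.array([.5975,.157]);
for z in(.276,.25): print(z,proj("top",[*ax,z]),proj("side",[*ax,z]))
```

```text
door (array([0.68340872, 0.16831142, 0.50696272]), np.float64(0.010956524450221952)) (array([0.7211408 , 0.2024766 , 0.57696952]), np.float64(0.17392638959413056))
0.276 [330.53439454 203.39840412] [319.78186714 168.91649398]
0.25 [329.36403898 207.93824501] [319.58775941 180.46007662]
```

>>> {"op": "send_path", "data": {"segments": [{"tz": -0.0125,"wz": -0.1656},{"tz": -0.0125,"wz": -0.1656},{"tz": -0.0125,"wz": -0.1656},{"tz": -0.0125,"wz": -0.1656},{"tz": -0.0125,"wz": -0.1656},{"tz": -0.0125,"wz": -0.1656},{"tz": -0.0125,"wz": -0.1656},{"tz": -0.0125,"wz": -0.1656}], "jaw": 1.0}}

```text
time_s: 1.1
tcp_pos: [0.1593, -0.5522, 0.3385]
tcp_rot: [[-0.04, 0.999, -0.0], [0.999, 0.04, 0.001], [0.001, -0.0, -1.0]]
force: [-0.9, 0.0, 0.6]
finger_gap: 1.002
grip_force: 0.0
```

>>> {"op": "send_path", "data": {"segments": [{"tx": 0.0406,"ty": 0.0271,"tz": 0.0025},{"tx": 0.0406,"ty": 0.0271,"tz": 0.0025},{"tx": 0.0406,"ty": 0.0271,"tz": 0.0025},{"tx": 0.0406,"ty": 0.0271,"tz": 0.0025},{"tx": 0.0406,"ty": 0.0271,"tz": 0.0025},{"tx": 0.0406,"ty": 0.0271,"tz": 0.0025},{"tx": 0.0406,"ty": 0.0271,"tz": 0.0025},{"tx": 0.0406,"ty": 0.0271,"tz": 0.0025},{"tx": 0.0406,"ty": 0.0271,"tz": 0.0025},{"tx": 0.0406,"ty": 0.0271,"tz": 0.0025},{"tx": 0.0406,"ty": 0.0271,"tz": 0.0025},{"tx": 0.0406,"ty": 0.0271,"tz": 0.0025},{"tx": 0.0406,"ty": 0.0271,"tz": 0.0025},{"tx": 0.0406,"ty": 0.0271,"tz": 0.0025},{"tx": 0.02,"ty": 0.01},{}]}}

```text
time_s: 3.1
tcp_pos: [0.528, 0.0504, 0.303]
tcp_rot: [[-0.038, 0.999, -0.001], [0.999, 0.038, 0.0], [0.0, -0.001, -1.0]]
force: [0.2, -0.5, 1.0]
finger_gap: 0.997
grip_force: 0.0
```

Run:
```python
from h import *
a=[imaging.snapshot(n)[:,:,::-1] for n in("side","top")]
a=[cv2.resize(a[0][90:270,220:400],(400,400),interpolation=cv2.INTER_CUBIC),cv2.resize(a[1][110:290,230:410],(400,400),interpolation=cv2.INTER_CUBIC)]
cv2.imwrite("pics/z1.png",np.hstack(a))
```

```text
(no output)
```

View pics/z1.png

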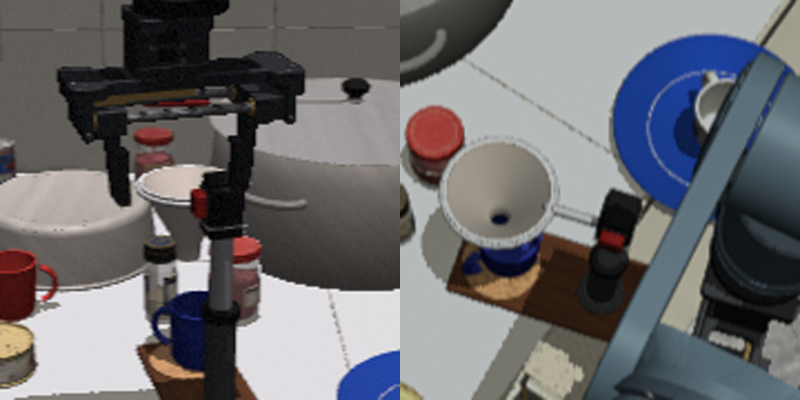

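Side view shows the gripper at crop (180,130), in front of the head at (222,195) and clear of everything around it. The top view still shows the cap in the clear at (617,210). I'm moving over the head.

>>> {"op": "send_path", "data": {"segments": [{"tx": 0.026,"ty": 0.017,"tz": 0.0025},{"tx": 0.026,"ty": 0.017,"tz": 0.0025},{"tx": 0.026,"ty": 0.017,"tz": 0.0025},{"tx": 0.026,"ty": 0.017,"tz": 0.0025},{}]}}

```text
time_s: 3.82
tcp_pos: [0.5925, 0.1553, 0.2932]
tcp_rot: [[-0.035, 0.999, -0.001], [0.999, 0.035, -0.0], [-0.0, -0.001, -1.0]]
force: [-0.6, -0.4, -0.5]
finger_gap: 1.002
grip_force: 0.0
```

Run:
```python
from h import *
a=[imaging.snapshot(n)[:,:,::-1] for n in("side","top")]
a=[cv2.resize(a[0][110:210,270:370],(400,400),interpolation=cv2.INTER_CUBIC),cv2.resize(a[1][150:250,270:370],(400,400),interpolation=cv2.INTER_CUBIC)]
cv2.imwrite("pics/z2.png",np.hstack(a))
```

```text
(no output)
```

View pics/z2.png

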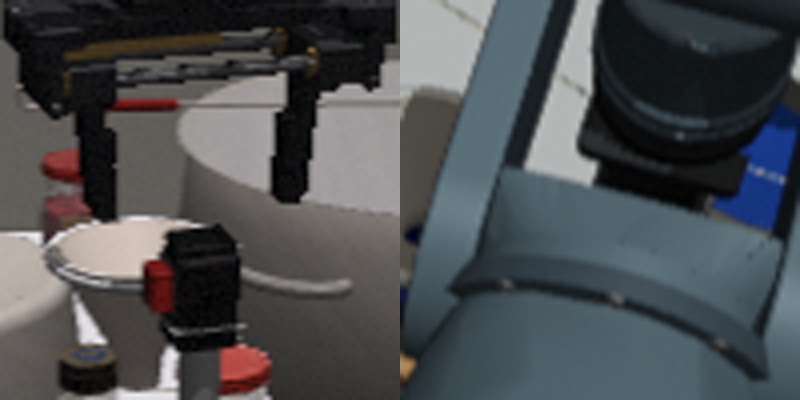

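Side view: the fingers straddle the head (finger centre about crop x 195, button plus head centre about 192), so x is aligned. The top view is hidden by the arm. Descending.

>>> {"op": "send_path", "data": {"segments": [{"tx": 0.0015,"tz": 0.012},{"tz": 0.0125},{"tz": 0.0125},{"tz": 0.0125},{"tz": 0.0125},{}]}}

```text
time_s: 4.68
tcp_pos: [0.5916, 0.1569, 0.2301]
tcp_rot: [[-0.035, 0.999, -0.003], [0.999, 0.035, -0.0], [-0.0, -0.003, -1.0]]
force: [-1.2, 0.1, 0.3]
finger_gap: 1.004
grip_force: 0.0
```

>>> {"op": "send_path", "data": {"segments": [{"ty": 0.002},{"ty": 0.002},{},{},{},{}], "jaw": 0.0, "grip_n": 15}}

```text
time_s: 5.42
tcp_pos: [0.5962, 0.157, 0.2317]
tcp_rot: [[-0.035, 0.999, -0.0], [0.999, 0.035, -0.0], [-0.0, -0.0, -1.0]]
force: [-1.7, 0.6, -0.3]
finger_gap: 0.462
grip_force: 15.0
```

The gap of 0.462 (40.7 mm) means the button is fully pressed. Lowering 16 mm.

>>> {"op": "send_path", "data": {"segments": [{"tz": 0.002},{"tz": 0.002},{"tz": 0.002},{"tz": 0.002},{"tz": 0.002},{"tz": 0.002},{"tz": 0.002},{"tz": 0.002},{}], "grip_n": 18}}

```text
time_s: 6.55
tcp_pos: [0.5962, 0.157, 0.2152]
tcp_rot: [[-0.035, 0.999, -0.001], [0.999, 0.035, -0.0], [-0.0, -0.001, -1.0]]
force: [-3.0, -1.6, 0.7]
finger_gap: 0.466
grip_force: 18.0
```

>>> {"op": "send_path", "data": {"segments": [{},{},{"ty": -0.002},{"ty": -0.002},{"tz": -0.01},{"tz": -0.0125},{"tz": -0.0125},{"tz": -0.0125},{"tz": -0.0125},{}], "jaw": 1.0}}

```text
time_s: 7.8
tcp_pos: [0.593, 0.1569, 0.2774]
tcp_rot: [[-0.035, 0.999, 0.003], [0.999, 0.035, 0.0], [0.0, 0.003, -1.0]]
force: [0.3, -0.2, -0.5]
finger_gap: 0.997
grip_force: 0.0
```

Run:
```python
from h import *
a=imaging.snapshot("side")[:,:,::-1]
cv2.imwrite("pics/z3.png",cv2.resize(a[110:210,270:370],(500,500),interpolation=cv2.INTER_CUBIC))
B,G,R=[a[...,i].astype(int) for i in range(3)]
k,_,st,ce=cv2.connectedComponentsWithStats(((R>100)&(G<60)&(B<60)).astype(np.uint8))
print([(st[i].tolist(),ce[i]) for i in range(1,k) if st[i,4]>8])
print(onz("side",309.2,177.3,.25))
for d in(0,.012,.014,.016,.018): print(d,proj("side",[.5675,.156,.25-d]))
```

```text
[([63, 127, 9, 2, 13], array([ 67.15384615, 127.53846154])), ([309, 183, 4, 4, 9], array([310.55555556, 184.77777778])), ([212, 203, 24, 10, 129], array([223.05426357, 208.34108527])), ([238, 209, 8, 6, 15], array([241.4       , 211.46666667])), ([240, 220, 5, 5, 10], array([242.1, 222.1]))]
[0.58112229 0.18030883 0.25      ]
0 [305.99953093 181.98299091]
0.012 [305.9783121  187.25377008]
0.014 [305.97479612 188.12714355]
0.016 [305.97128595 188.99907243]
0.018 [305.96778159 189.86956031]
```

View pics/z3.png

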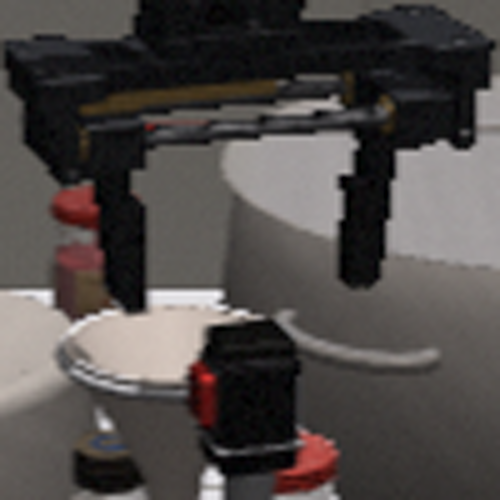

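The head dropped about 16 mm (button centroid 7.4 px lower in the image) and the button is partly in. I'll shut the fingers and move over the cap centre, just above it.

>>> {"op": "send_path", "data": {"segments": [{"ty": 0.0022},{"ty": 0.0022},{},{},{},{},{"tz": 0.005},{"tz": 0.005},{}], "jaw": 0.0, "grip_n": 20}}

```text
time_s: 8.98
tcp_pos: [0.5963, 0.157, 0.2648]
tcp_rot: [[-0.035, 0.999, -0.001], [0.999, 0.035, -0.0], [-0.0, -0.001, -1.0]]
force: [-0.0, 1.1, 0.1]
finger_gap: 0.012
grip_force: 0.0
```

>>> {"op": "send_path", "data": {"segments": [{"tz": 0.0012},{"tz": 0.0012},{"tz": 0.0012},{"tz": 0.0012},{"tz": 0.0012},{"tz": 0.0012},{"tz": 0.0012},{"tz": 0.0012}]}}

```text
time_s: 9.98
tcp_pos: [0.5968, 0.157, 0.2575]
tcp_rot: [[-0.035, 0.999, 0.001], [0.999, 0.035, -0.0], [-0.0, 0.001, -1.0]]
force: [-4.2, -0.4, 8.9]
finger_gap: 0.004
grip_force: 4.1
```

Contact: 8.9 N while sliding, with a lag of about 2 mm. Continuing slowly.

>>> {"op": "send_path", "data": {"segments": [{"tz": 0.0012},{"tz": 0.0012},{"tz": 0.0012},{"tz": 0.0012},{"tz": 0.0012},{"tz": 0.0012},{"tz": 0.0012},{"tz": 0.0012},{"tz": 0.0012}]}}

```text
time_s: 11.1
tcp_pos: [0.5968, 0.1571, 0.2467]
tcp_rot: [[-0.035, 0.999, 0.001], [0.999, 0.035, -0.0], [-0.0, 0.001, -1.0]]
force: [-3.5, -0.8, 5.6]
finger_gap: 0.007
grip_force: 3.1
```

>>> {"op": "send_path", "data": {"segments": [{"tz": 0.0008},{"tz": 0.0008},{"tz": 0.0008},{"tz": 0.0008}]}}

```text
time_s: 11.6
tcp_pos: [0.5968, 0.1571, 0.2435]
tcp_rot: [[-0.035, 0.999, 0.001], [0.999, 0.035, -0.0], [-0.0, 0.001, -1.0]]
force: [-3.8, -0.6, 8.0]
finger_gap: 0.002
grip_force: 3.8
```

>>> {"op": "send_path", "data": {"segments": [{"tz": 0.0008},{"tz": 0.0008},{"tz": 0.0008}]}}

```text
time_s: 11.98
tcp_pos: [0.5968, 0.1571, 0.2412]
tcp_rot: [[-0.035, 0.999, 0.001], [0.999, 0.035, -0.0], [-0.0, 0.001, -1.0]]
force: [-3.9, -0.2, 7.9]
finger_gap: 0.004
grip_force: 3.8
```

Head ~34.8. Continue; run single calls and inspect each.

>>> {"op": "send_path", "data": {"segments": [{"tz": 0.0008},{"tz": 0.0008},{"tz": 0.0008}], "only": "time|pos|^force"}}

```text
time_s: 12.35
tcp_pos: [0.5968, 0.157, 0.2388]
force: [-4.0, -0.4, 7.8]
```

>>> {"op": "send_path", "data": {"segments": [{"tz": 0.0008},{"tz": 0.0008},{"tz": 0.0008},{"tz": 0.0008}], "only": "time|pos|^force"}}

```text
time_s: 12.85
tcp_pos: [0.5968, 0.1571, 0.2356]
force: [-3.8, -1.8, 7.0]
```

>>> {"op": "send_path", "data": {"segments": [{"tz": 0.0008},{"tz": 0.0008},{"tz": 0.0008},{"tz": 0.0008}], "only": "time|pos|^force"}}

```text
time_s: 13.35
tcp_pos: [0.5968, 0.1571, 0.2324]
force: [-3.9, -1.0, 7.5]
```

>>> {"op": "send_path", "data": {"segments": [{"tz": 0.0008},{"tz": 0.0008},{"tz": 0.0008},{"tz": 0.0008}], "only": "time|pos|^force"}}

```text
time_s: 13.85
tcp_pos: [0.5968, 0.157, 0.2292]
force: [-3.5, -0.0, 7.9]
```

>>> {"op": "send_path", "data": {"segments": [{"tz": 0.0008},{"tz": 0.0008},{"tz": 0.0008},{"tz": 0.0008}], "only": "time|pos|^force"}}

```text
time_s: 14.35
tcp_pos: [0.5969, 0.1571, 0.2246]
force: [-0.6, -0.2, 3.0]
```

The force fell to 3 N, so the pin has probably dropped into the notch. Small rows from here.

>>> {"op": "send_path", "data": {"segments": [{"tz": 0.0006},{"tz": 0.0006},{"tz": 0.0006}], "only": "time|pos|^force"}}

```text
time_s: 14.72
tcp_pos: [0.5968, 0.1571, 0.2228]
force: [0.0, -0.1, 3.2]
```

>>> {"op": "send_path", "data": {"segments": [{"tz": 0.0006},{"tz": 0.0006},{"tz": 0.0006}], "only": "time|pos|^force"}}

```text
time_s: 15.1
tcp_pos: [0.5969, 0.1571, 0.222]
force: [-4.7, -0.5, 8.6]
```

>>> {"op": "send_path", "data": {"segments": [{"tz": 0.0006},{"tz": 0.0006}], "only": "time|pos|^force"}}

```text
time_s: 15.35
tcp_pos: [0.5969, 0.1571, 0.2216]
force: [-5.1, -0.3, 13.0]
```

>>> {"op": "send_path", "data": {"segments": [{"tz": 0.0003},{},{},{}], "only": "time|pos|^force"}}

```text
time_s: 15.85
tcp_pos: [0.597, 0.1571, 0.2216]
force: [-7.2, -0.7, 13.2]
```

Run:
```python
from h import *
a=imaging.snapshot("side")[:,:,::-1]
cv2.imwrite("pics/z4.png",cv2.resize(a[130:230,270:370],(500,500),interpolation=cv2.INTER_CUBIC))
print(arm.state()["force"],arm.state()["tcp_pos"])
```

```text
[-6.14082599 -0.28427446 14.10088976] [0.59696597 0.15705687 0.2215793 ]
```

View pics/z4.png

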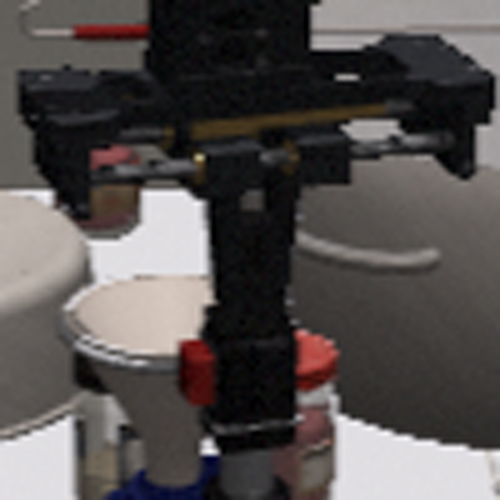

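The button now stands out fully (crop x 180–215; it was narrower when part way in), and the head holds 14 N without moving. It's seated, so I'm letting go.

>>> {"op": "send_path", "data": {"segments": [{"tz": -0.002},{"tz": -0.004},{"tz": -0.01},{"tz": -0.015},{"tz": -0.015},{"tz": -0.01},{},{}]}}

```text
time_s: 16.9
tcp_pos: [0.5965, 0.157, 0.275]
tcp_rot: [[-0.035, 0.999, -0.001], [0.999, 0.035, -0.0], [-0.0, -0.001, -1.0]]
force: [0.1, 0.4, 0.1]
finger_gap: 0.007
grip_force: 0.0
```

Run:
```python
from h import *
a=imaging.snapshot("side")[:,:,::-1]
cv2.imwrite("pics/z5.png",cv2.resize(a[110:290,190:370],(600,600),interpolation=cv2.INTER_CUBIC))
```

```text
(no output)
```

View pics/z5.png

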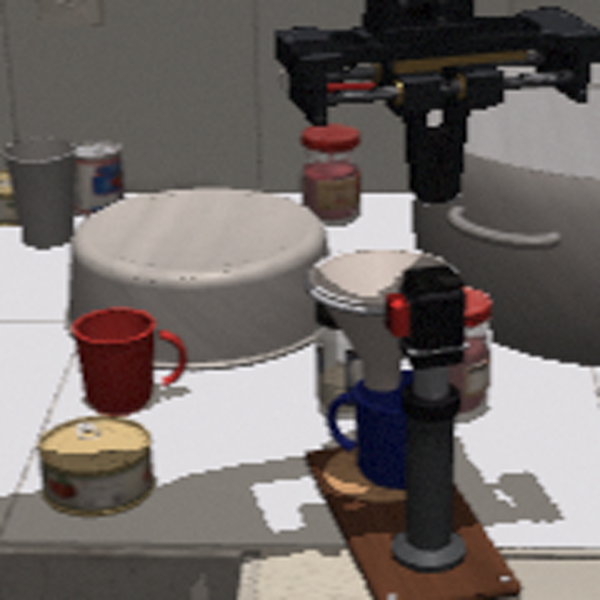

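The head sits low at crop (432,310) with the button out at (398,315), and the fingers are clear above it. The cup and the other objects haven't moved.

```bash
python3 -c "
from rig import arm, imaging, job_done
print(job_done())"
```

```text
the job is handed in; nothing more can be done
None
```

The head is down about 54 mm and clicked into the next notch: the button is fully out, it held a 14 N push without going lower, the arm is clear, and the job was handed in at about 17 s.

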